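# Close the board test fixture with its pressure bar

## Robot

A 6-joint arm with a two-finger parallel gripper is mounted at the origin on the work surface. World frame = base frame: x ahead of the robot, y to its left, z up, the work surface at z = 0. Lengths are in m, angles in rad, forces in N, time in s.
With the tool pointing down it reaches from about 0.225 to 0.875 m from the base axis. Payload 3.4 kg.
Tool frame: the origin (TCP) lies between the finger pads; the fingertips stand 8 mm ahead of it and the grasp point (between the pads) lies 11 mm behind it; z points along the fingers, y is the line along which they close (so a half turn about z gives the same grasp; the last joint's range is limited). The gripper opens to 85 mm and grips with 20 to 120 N. Pads are 22 mm wide; open, the fingers measure 114 mm over their backs; the gripper's body (76 mm by 85 mm) begins 54 mm behind the grasp point. The pads swing forward as they close: fully open they stand 13 mm farther back than shut.
Start: joints at [0.991, 0.276, 1.505, -0, 1.361, -0.121], TCP at [0.255, 0.516, 0.239] pointing down, gripper open.
Joint ranges: [-2.89, 2.89], [-0.75, 2.08], [0.22, 2.7], [-1.18, 4.32], [0.11, 2.71], [-2.7, 2.7]. Speed limits (rad/s): [2.57, 2.57, 3.14, 3.14, 3.14, 3.14].

## Interface

Orientations are given as a unit quaternion [w, x, y, z].
In Python, from rig import manip, optics, finder gives the robot as it stands.
- The arm moves only by the tool servo_tool, never from a script. Its argument "increments" is a list of rows, each a list of 7 numbers: the shift along the tool's x, y, z in cm, then the turn, a rotation vector about the tool's x, y, z in degrees, then the closure, from -1 (fully open) to 1 (shut). In form: [[x, y, z, rx, ry, rz, gripper], ...]. A call has exactly 5 rows; each row shifts and turns the commanded pose from where the row before left it, along the tool's axes as they then stand; what a row does not reach is not made up. A row lasts 1/10 s, in which the tool goes at most 50 mm and 8.59 degrees, less where a joint would pass 70% of its speed; a pose out of reach is approached as far as the arm can. A call is refused whole if a number of a shift passes 5 or a number of a turn 8.59, either way. A call with a gripper value outside its range is refused whole. The fingers move at their own pace and stop on an object; "squeeze" is the grip in N (left out, the last holds). Time passes only in rows, so rows that do not move let the fingers close, or fill a call up. It gives the time, the measured TCP pose, the force, the opening and the grip force at its end, in the units of the state.
- manip.get_state(): the state, without advancing time (a new reading comes with each control period).
- optics.get_image(name): name is "side" or "top"; returns the picture (420x560x3 uint8, red, green, blue); there is no depth.
- optics.get_calibration(name): a dict with "fov_y" (degrees; the focal length in pixels is half the picture's height over the tangent of half this angle, whatever the lens; pixels are square), "cx", "cy" (the principal point, pixels), "dist_coeffs" ([k1, k2, p1, p2, k3] as OpenCV has them; the pictures are not rectified), "world_to_cam" (4x4, takes a point from world to camera coordinates). Camera axes: x right, y down, z forward; pixel columns grow to the right and rows downward; lengths in m; the calibration is good to about 2 mm. A picture is of the moment at which its call begins. get_calibration takes no time and is no camera call.
- manip.sign_off(): hands the job in; it is judged then, once.
Trained networks look in the newest picture that a camera, given by its name, has taken for a name from the list of things; names that differ only in an ending like _2 or _b are one class to them, and where a whole thing is asked for, a point or a joint stands for the part that bears it (a point fixed in the world has none). Each returns a list of dicts, best first, with "p" (0 to 1); they miss things now and then, are a little off and sometimes report something else, mostly with a low value. They report only what shows in the picture. A call takes as long as a camera call. They do not tell look-alikes from the thing itself.
- finder.silhouettes(label, camera): "region" (420x560 bool, what is visible of it) and "box" ([centre column, centre row, width, height] in pixels, round what is visible of it).
- finder.tip_of(label, camera): "at" ([column, row] in pixels: a listed point, or the origin of a listed thing).
The state is a dict: "clock": time; "qpos": joint angles; "qd": joint speeds; "effort": joint torques, N m; "position": TCP position; "ee_rot": TCP orientation; "contact_force": force on the tool from outside, world axes, zero at the start; "moment": the same for the moment, N m; "width": finger opening in m; "gripper_force": force on a finger pad.
Only numpy, scipy, OpenCV 4.12 (cv2) and the standard library are available. Lean on these libraries where they do the work, as an engineer would, in place of code of your own. Each camera call takes 0.05 s, during which the arm holds its last target. There are 200 camera calls.

## Task

Close the test fixture: take the pressure bar out of the rack, set it down flat with its handle up and let go, then take it again by the handle. Press the sprung board nest down into the fixture with the bar and slide the bar in under both hooks until it springs up behind their nibs and holds the nest down by itself. Let go of it, and leave the spare board, the carton and the screwdriver where they are.

Things in the scene. Friction and masses are not known exactly. Their poses are not given: they have to be found in the camera images.
- bar: Pressure bar: aluminium plate 156 mm long (y), 40 wide (x), 12 thick (z), plus a tongue 22 long, 20 wide, 12 thick in the middle of each end: 200 mm overall. Origin: centre of the plate; flat underside at z = -6 mm, handle on top (+z). Half a turn about z changes nothing. 0.3 kg. Starts standing on a long edge in a rack slot, handle sideways, towards the rack's +x.
- handle (a point): Centre of the bar's handle, 23 mm above the plate's centre; axes as the bar's. The handle is a black rib 90 mm long (bar y), 16 thick (x), 34 tall (z = 6 to 40 mm from the plate's centre).
- edge_grip (a point): Point of the bar's plate 65 mm from its middle along y (there is its twin at -65 mm). Here, between handle (ends at 45 mm) and rack upright (86 mm), the standing bar can be pinched across its 12 mm thickness from above. Let go on the bench leaning 30 degrees or more from upright, away from its handle side, it falls flat on its underside, handle up.
- rack: Grey rack fixed to the bench: base plate 130 (x) by 232 (y) by 10 mm, origin at the centre of its underside. Uprights at y = +-92 mm (12 mm thick, up to z = 40 mm) with two slots 15 mm wide, at x = -32 and x = +32 mm, hold things on edge along y: the bar in one, the spare board in the other.
- fixture: Test fixture fixed to the bench: housing 144 (x) by 230 mm (y), rim at z = 40 mm, origin at the centre of its underside. The sprung nest with a circuit board sits in its well, two steel hooks stand at its sides (y = +-94 mm), open to the front (-x). The bar lies across (its y along the fixture's y), is pressed down in front of the hooks and slides to +x under them.
- hook (a point): Underside of the left hook's lip, in the middle of the tongue's seat (fixture x = 20, y = 94, z = 70 mm); the other hook is at y = -94. Each: 22 mm wide in y (83 to 105), lip from x = 2 to 47 mm, top at z = 78, a nib under its front edge (x = 2 to 7) down to z = 67.5, post with front face at x = 33. The bar's top must pass under the nib, then rises behind it to the lip.
- nest (a joint): How far the sprung nest is pressed down, m: 0 free, 0.018 at its stop. Moves straight down only; 4 N to start, 12 N at the stop. The bar bears on its two black pads (12 mm wide in y, at y = +-60 mm, 104 mm along x, tops 66 mm above the bench when free; all else on it is lower). Over 0.0105 the bar passes under the nibs; about 0.008 with the bar trapped.
- seat (a point): Point of the fixture where the bar's origin lies when trapped home (fixture x = 20, y = 0, z = 64 mm); axes as the fixture's. The tongues have 3 mm play either way along x between nib and post, the plate 5 mm either way along y between the hooks.
- entry (a point): Point of the fixture over which the bar's origin is pressed down before sliding in (fixture x = -16, y = 0, z = 64 mm): here the tongues are 8 mm clear in front of the lips; axes as the fixture's.
- spare: Spare board in a black frame, 200 x 70 x 12 mm, on edge in the rack's other slot; origin at its centre. Leave alone.
- carton: Open cardboard carton of connectors, 105 x 170 x 60 mm, beyond the work; origin at the centre of its underside. Leave alone.
- screwdriver: Screwdriver, 180 mm, lying on the bench in front of the carton. Leave alone.
Not all that is in view belongs to the job. Several things have the shape of the bar; the one meant has the colours described above.

How it is judged:
By the outcome, as a careful person would: the job done as asked, in the order asked, and still so for the second after the job is handed in, with the robot touching nothing.
It also fails if it takes over 69 s, if anything falls off the work surface, if the arm or the gripper's body presses on something with over 40 N, if the wrist force passes 120 N, or if a joint passes its speed limit or range.

## Working session

There is one attempt and no reset: what is moved stays moved. The work goes in short steps, Python scripts to look and compute and a tool call to move; the robot and the scene stay as the last step left them, time stands still between calls to the robot, and variables do not carry over. Pictures are saved under pics/ and viewed, at most 10 in all, crops included, and the job is handed in when it is done.

Besides the shell and the picture viewer there is one more tool, called after "Request:" as a command line: name --pt "numbers of a row" for each row, then --argument value for the rest. servo_tool: Moves the arm, as the interface text tells. Its arguments: {"type":"object","properties":{"increments":{"type":"array","items":{"type":"array","items":{"type":"number"}}},"squeeze":{"type":"number"}},"required":["increments"]}

```bash
ls; mkdir -p pics; python3 - <<'E'
from rig import manip, optics, finder
import cv2, numpy as np
for n in ("side","top"):
    im=optics.get_image(n); cv2.imwrite(f"pics/{n}0.png",im[:,:,::-1])
    c=optics.get_calibration(n); M=np.array(c["world_to_cam"]); print(n,c["fov_y"],c["cx"],c["cy"],c["dist_coeffs"],"cam at",(-M[:3,:3].T@M[:3,3]).round(3), M[:3,:3].round(2).tolist())
    for l in ("bar","handle","edge_grip","rack","fixture","hook","seat","entry","spare","carton"):
        print(l,[(round(d["p"],2),np.round(d["at"]).tolist()) for d in finder.tip_of(l,n)][:4])
s=manip.get_state(); print(s)
E
```

```text
pics
side 42.28063266583512 280.58860683236225 204.59773695518822 [-0.220901  0.        0.        0.        0.      ] cam at [-0.203 -0.525  1.241] [[0.72, -0.69, 0.02], [-0.52, -0.56, -0.64], [0.46, 0.45, -0.77]]
bar [(0.66, [305.0, 143.0]), (0.65, [141.0, 164.0]), (0.64, [258.0, 191.0]), (0.32, [409.0, 279.0])]
handle [(0.89, [296.0, 140.0]), (0.82, [267.0, 196.0]), (0.82, [191.0, 235.0]), (0.58, [148.0, 160.0])]
edge_grip [(0.82, [169.0, 259.0]), (0.66, [311.0, 152.0]), (0.63, [134.0, 154.0]), (0.58, [270.0, 183.0])]
rack [(0.79, [270.0, 208.0])]
fixture [(0.83, [413.0, 294.0])]
hook [(0.69, [420.0, 250.0])]
seat [(0.89, [423.0, 280.0])]
entry [(0.97, [410.0, 280.0])]
spare [(0.53, [420.0, 283.0])]
carton [(0.97, [364.0, 185.0])]
top 55.852753488482776 275.3041572105114 214.57701527654 [-0.07730538  0.          0.          0.          0.        ] cam at [0.39  0.146 1.064] [[0.0, -1.0, -0.01], [-0.99, -0.0, -0.15], [0.15, 0.01, -0.99]]
bar [(0.82, [231.0, 230.0]), (0.68, [240.0, 332.0]), (0.6, [104.0, 297.0]), (0.58, [208.0, 135.0])]
handle [(0.87, [101.0, 286.0]), (0.74, [204.0, 
[... 387 characters left out ...]
[327.0, 186.0])]
{'clock': 1.1, 'qpos': array([ 9.91004047e-01,  2.75877637e-01,  1.50492109e+00,  6.17978701e-06,
        1.36070999e+00, -1.21003379e-01]), 'qd': array([ 0.0001031 ,  0.00023558, -0.001725  ,  0.00090506,  0.00217193,
        0.00062155]), 'effort': array([ 8.83028479e-04, -4.16666758e+01, -2.46111506e+01, -4.61790341e-05,
        2.96539920e-04,  4.92162044e-06]), 'position': array([0.25465943, 0.51555015, 0.23933236]), 'ee_rot': array([1.15677515e-05, 2.27388506e-01, 9.73804121e-01, 4.04543763e-05]), 'contact_force': array([-0.14165227,  0.26628862,  0.29618509]), 'moment': array([-0.06834833,  0.0521546 ,  0.02585713]), 'gripper_force': 0.0, 'width': 0.08514444771703888}
```

View pics/side0.png

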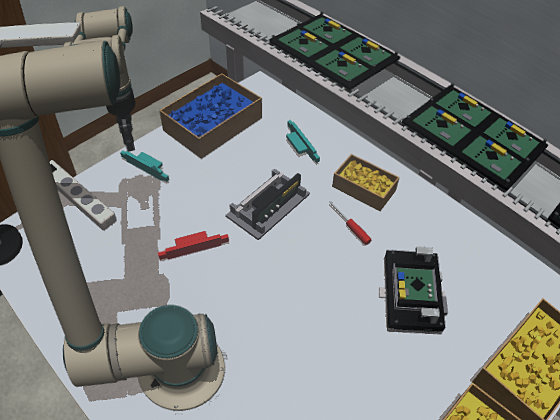

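View pics/top0.png

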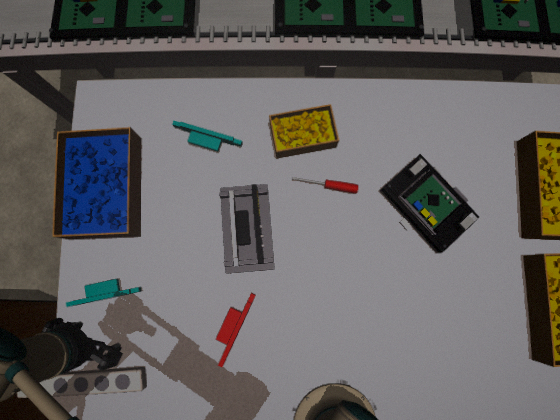

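Candidates for the bar are: aluminium with black handle in the rack (top 236,228), red (236,330), teal (103,293) and teal (208,136). I choose the aluminium one in the rack. Next, a close crop of the rack and fixture.

```bash
cat > h.py <<'E'
from rig import manip, optics, finder
import cv2, numpy as np
from scipy.spatial.transform import Rotation as R
from scipy.optimize import least_squares
def cal(n):
    c=optics.get_calibration(n); f=210/np.tan(np.radians(c["fov_y"]/2))
    return np.array([[f,0,c["cx"]],[0,f,c["cy"]],[0,0,1]]),np.array(c["dist_coeffs"]),np.array(c["world_to_cam"])
def proj(n,P):
    K,d,M=cal(n); return cv2.projectPoints(np.atleast_2d(P).astype(float),cv2.Rodrigues(M[:3,:3])[0],M[:3,3],K,d)[0][:,0]
def ray(n,uv,z):
    K,d,M=cal(n); r=cv2.undistortPoints(np.array(uv,float).reshape(-1,1,2),K,d)[:,0]
    r=np.c_[r,np.ones(len(r))]@M[:3,:3]; o=-M[:3,:3].T@M[:3,3]
    return o+r*((z-o[2])/r[:,2])[:,None]
def crop(im,c,r,w,h,s): return cv2.resize(im[r:r+h,c:c+w],None,fx=s,fy=s,interpolation=cv2.INTER_CUBIC)
E
python3 - <<'E'
from h import *
t=cv2.imread("pics/top0.png"); s=cv2.imread("pics/side0.png")
a=np.hstack([crop(t,215,178,66,100,6)[:,:396],crop(t,374,148,66,100,6)]); 
a=np.hstack([crop(t,210,178,70,100,5),crop(t,374,145,112,115,5)[:500,:]]) if 0 else None
A=np.zeros((600,800,3),np.uint8)
c1=crop(t,210,180,70,96,4);c2=crop(t,374,148,110,110,4)
A[:384,:280]=c1; A[:440,300:740]=c2
cv2.imwrite("pics/c1.png",A[:450])
B=np.zeros((400,800,3),np.uint8);B[:320,:400]=crop(s,218,160,100,80,4);B[:400,420:740]=crop(s,370,240,80,100,4)
cv2.imwrite("pics/c2.png",B)
E
```

```text
(no output)
```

View pics/c1.png

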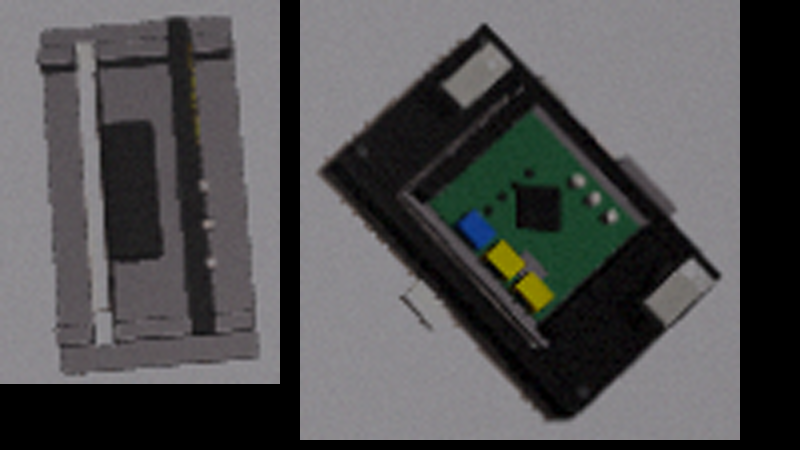

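View pics/c2.png

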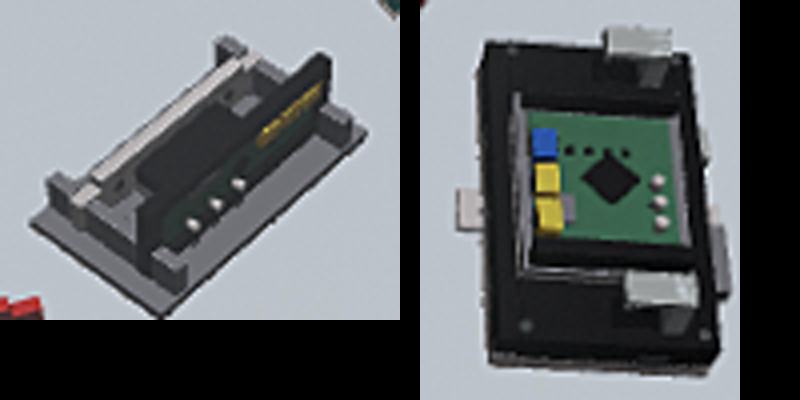

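The crops show the aluminium bar on edge in the rack's left slot (top ~ (233,228)), with its black handle toward the spare board. The fixture's hooks are at top (~493,166) and (~545... crop 682,293). Next I fit the poses from the corners.

```bash
cat > fit.py <<'E'
from h import *
def lip(y1,y2): return [(2,y1,78),(47,y1,78),(47,y2,78),(2,y2,78)]
F=np.array(lip(105,83)+lip(-83,-105)+[(-72,115,40),(72,115,40),(72,-115,40)])/1000
ft=np.array([(443,82),(485,38),(513,68),(470,110),(645,302),(690,258),(718,275),(675,327),(320,172),(485,25),(720,275)])
ft=ft*1.; ft[:,0]-=300; ft=ft/4+[374,148]
fs=np.array([(602,27),(672,25),(672,55),(606,52),(623,274),(695,275),(697,306),(627,303),(485,42),(695,54),(718,350)])*1.
fs[:,0]-=420; fs=fs/4+[370,240]
Kp=np.array([(-65,-116,5),(65,-116,5),(65,116,5),(-65,116,5)])/1000
kt=np.array([(62,374),(258,357),(230,17),(42,32)])/4+[210,180]
ks=np.array([(30,226),(162,316),(367,132)])/4+[218,160]
def T(p,P): return R.from_euler('z',p[2]).apply(P)+[p[0],p[1],0]
def fit(obs,p0):
    f=lambda p:np.concatenate([(proj(n,T(p,P))-o).ravel() for n,P,o in obs])
    r=least_squares(f,p0,loss='soft_l1'); print(r.x[:2].round(4),np.degrees(r.x[2]).round(2),'rms',np.sqrt((f(r.x)**2).mean()).round(2)); return r.x
for o in ([("top",F,ft)],[("side",F,fs)],[("top",F,ft),("side",F,fs)]): pf=fit(o,[.45,-.25,-.8])
for o in ([("top",Kp,kt)],[("side",Kp[:3],ks)],[("top",Kp,kt),("side",Kp[:3],ks)]): pk=fit(o,[.38,.22,-1.5])
np.savez("poses.npz",pf=pf,pk=pk)
B=np.array([(-38,78,50),(-26,78,50),(-26,-78,50),(-38,-78,50)])/1000
t=cv2.imread("pics/top0.png"); s=cv2.imread("pics/side0.png"); o=[]
for n,im,(c,r) in (("top",t,(210,180)),("side",s,(218,160))):
    a=crop(im,c,r,100,96,4)
    q=((proj(n,T(pk,B))-[c,r])*4).astype(np.int32); cv2.polylines(a,[q],True,(0,0,255),1); o.append(a)
for n,im,(c,r) in (("top",t,(374,148)),("side",s,(370,240))):
    a=crop(im,c,r,110,110,3.6)[:384]
    for P in (F[:4],F[4:8]):
        q=((proj(n,T(pf,P))-[c,r])*3.6).astype(np.int32); cv2.polylines(a,[q],True,(0,0,255),1)
    o.append(a)
h=[np.hstack([o[0],o[1]]),np.hstack([o[2],o[3]])]; 
w=max(x.shape[1] for x in h); h=[np.pad(x,((0,0),(0,w-x.shape[1]),(0,0))) for x in h]
cv2.imwrite("pics/c3.png",cv2.resize(np.vstack(h),(620,596)))
E
python3 fit.py
```

```text
[ 0.5742 -0.258 ] -47.87 rms 1.13
[ 0.5769 -0.2591] -48.79 rms 0.55
[ 0.5756 -0.2587] -48.36 rms 1.03
[0.5097 0.232 ] -85.2 rms 0.14
[0.5115 0.2317] -84.19 rms 0.34
[0.5104 0.2317] -84.85 rms 0.44
```

View pics/c3.png

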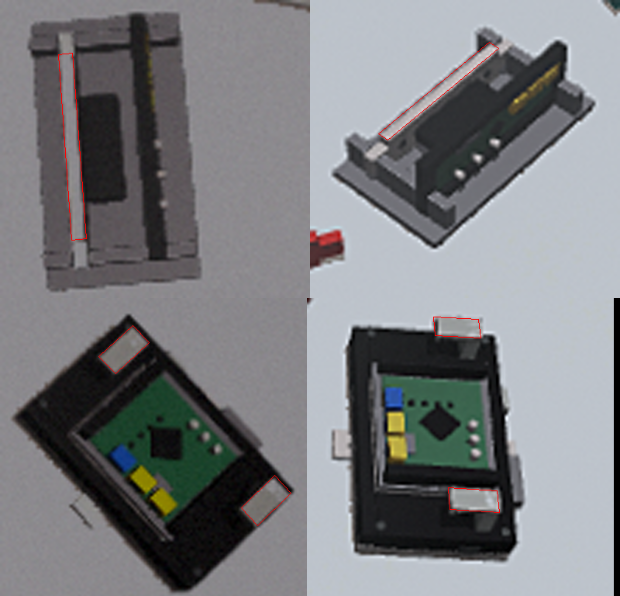

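```bash
cat >> h.py <<'E'
from scipy.spatial.transform import Slerp
def T(p,P): return R.from_euler('z',p[2]).apply(P)+[p[0],p[1],0]
def cur():
    s=manip.get_state(); q=s["ee_rot"]; return s,np.array(s["position"]),R.from_quat([q[1],q[2],q[3],q[0]])
def down(yaw,tilt=0): # tool y at angle yaw (deg), pointing down, then tilt about tool x
    a=np.radians(yaw); y=[np.cos(a),np.sin(a),0]; z=[0,0,-1]; x=np.cross(y,z)
    return R.from_matrix(np.c_[x,y,z])*R.from_euler('x',tilt,degrees=True)
def plan(p1,R1,n,start=None):
    s,p,R0=cur()
    if start: p,R0=start
    sl=Slerp([0,1],R.concatenate([R0,R1]))
    for i in range(n):
        A,B=sl(i/n),sl((i+1)/n)
        print(np.round(A.inv().apply((np.array(p1)-p)/n)*100,2).tolist(), np.round((A.inv()*B).as_rotvec(degrees=True),2).tolist())
    return np.array(p1),R1
E
python3 - <<'E'
from h import *
pk=np.load("poses.npz")["pk"]
g=T(pk,[-.032,-.065,0]); print(g)
e=plan([g[0],g[1],.11],down(np.degrees(pk[2])+180),10)
E
```

```text
[0.4428258  0.25771824 0.        ]
[-2.83, -1.48, 1.29] [0.0, 0.0, -3.14]
[-2.74, -1.63, 1.29] [0.0, 0.0, -3.14]
[-2.65, -1.78, 1.29] [0.0, 0.0, -3.14]
[-2.55, -1.92, 1.29] [0.0, 0.0, -3.14]
[-2.44, -2.06, 1.29] [0.0, 0.0, -3.14]
[-2.32, -2.19, 1.29] [0.0, 0.0, -3.14]
[-2.2, -2.31, 1.29] [0.0, 0.0, -3.14]
[-2.07, -2.43, 1.29] [0.0, 0.0, -3.14]
[-1.93, -2.54, 1.29] [0.0, 0.0, -3.14]
[-1.79, -2.64, 1.29] [0.0, 0.0, -3.14]
```

Request:
servo_tool --pt "-2.83 -1.48 1.29 0 0 -3.14 -0.2" --pt "-2.74 -1.63 1.29 0 0 -3.14 -0.2" --pt "-2.65 -1.78 1.29 0 0 -3.14 -0.2" --pt "-2.55 -1.92 1.29 0 0 -3.14 -0.2" --pt "-2.44 -2.06 1.29 0 0 -3.14 -0.2"

```text
clock: 1.6
position: [0.3494, 0.3857, 0.1745]
ee_rot: [0.0, 0.091, 0.996, 0.0]
contact_force: [1.0, -0.5, -0.2]
width: 0.051
gripper_force: 0.0
```

Request:
servo_tool --pt "-2.32 -2.19 1.29 0 0 -3.14 -0.2" --pt "-2.2 -2.31 1.29 0 0 -3.14 -0.2" --pt "-2.07 -2.43 1.29 0 0 -3.14 -0.2" --pt "-1.93 -2.54 1.29 0 0 -3.14 -0.2" --pt "-1.79 -2.64 1.29 0 0 -3.14 -0.2"

```text
clock: 2.1
position: [0.4436, 0.2567, 0.11]
ee_rot: [0.0, -0.046, 0.999, 0.0]
contact_force: [0.4, -0.3, 0.5]
width: 0.0511
gripper_force: 0.0
```

```bash
python3 - <<'E'
from h import *
s,p,r=cur(); print(p,r.as_matrix().round(3).tolist(),s["width"],s["clock"])
pk=np.load("poses.npz")["pk"]
g=T(pk,[-.032,-.065,0]); 
plan([g[0],g[1],.034],down(np.degrees(pk[2])+180),5)
t=optics.get_image("top");S=optics.get_image("side")
cv2.imwrite("pics/c4.png",np.hstack([crop(t,200,170,100,130,4),crop(S,190,90,100,130,4)])[:,:,::-1])
E
```

```text
[0.44357628 0.256728   0.1100276 ] [[-0.996, -0.091, 0.001], [-0.091, 0.996, 0.0], [-0.001, 0.0, -1.0]] 0.05107883242402163 2.1
[0.01, 0.02, 1.52] [0.0, 0.01, 0.02]
[0.01, 0.02, 1.52] [0.0, 0.01, 0.02]
[0.01, 0.02, 1.52] [0.0, 0.01, 0.02]
[0.01, 0.02, 1.52] [0.0, 0.01, 0.02]
[0.01, 0.02, 1.52] [0.0, 0.01, 0.02]
```

View pics/c4.png

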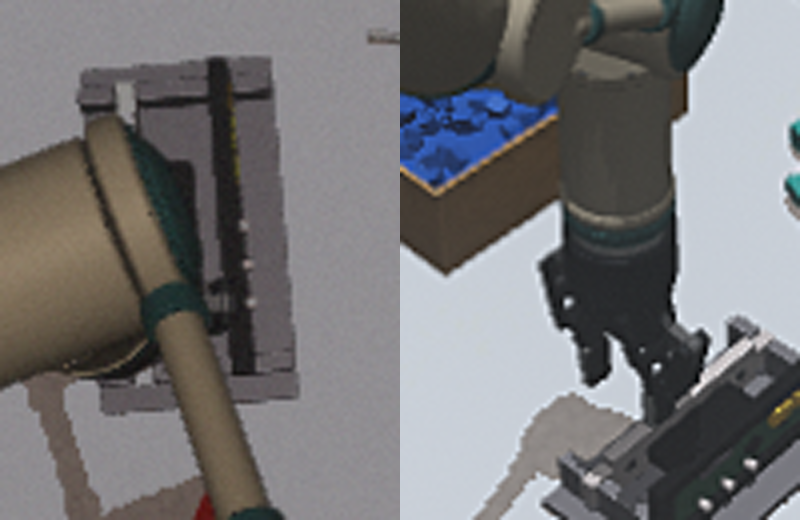

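The fingers straddle the bar's near end (side view, fingertips about crop 600,385 and 655,415). Now I descend and close.

Request:
servo_tool --pt "0.05 0.1 2.5 0 0 0 -0.2" --pt "0.0 0.0 2.5 0 0 0 -0.2" --pt "0 0 1.6 0 0 0 -0.2" --pt "0 0 1.0 0 0 0 -0.2" --pt "0 0 0 0 0 0 0.2" --squeeze 30

```text
clock: 2.7
position: [0.4412, 0.2589, 0.0335]
ee_rot: [-0.001, -0.045, 0.999, -0.0]
contact_force: [-0.0, 0.6, -1.1]
width: 0.0381
gripper_force: 0.0
```

Request:
servo_tool --pt "0 0 0 0 0 0 0.5" --pt "0 0 0 0 0 0 0.8" --pt "0 0 0 0 0 0 1" --pt "0 0 0 0 0 0 1" --pt "0 0 0 0 0 0 1"

```text
clock: 3.2
position: [0.4429, 0.2591, 0.0353]
ee_rot: [0.001, -0.044, 0.999, 0.001]
contact_force: [0.1, 0.2, 5.9]
width: 0.0117
gripper_force: 32.9
```

Request:
servo_tool --pt "0 0 0 0 0 0 1" --pt "0 0 0 0 0 0 1" --pt "0 0 -0.5 0 0 0 1" --pt "0 0 -1 0 0 0 1" --pt "0 0 -1.5 0 0 0 1" --squeeze 110

```text
clock: 3.7
position: [0.4407, 0.2581, 0.0638]
ee_rot: [-0.002, -0.045, 0.999, -0.001]
contact_force: [-0.1, 0.7, -3.9]
width: 0.0099
gripper_force: 107.4
```

Request:
servo_tool --pt "0 0 -2 0 0 0 1" --pt "0 0 -2 0 0 0 1" --pt "0 0 -2 0 0 0 1" --pt "0 0 -2 0 0 0 1" --pt "0 0 0 0 0 0 1"

```text
clock: 4.2
position: [0.4436, 0.2593, 0.1468]
ee_rot: [0.002, -0.045, 0.999, 0.001]
contact_force: [-0.0, 0.6, -3.0]
width: 0.0095
gripper_force: 107.4
```

```bash
python3 - <<'E'
from h import *
s,p,r=cur(); print(p,s["width"],s["gripper_force"],s["contact_force"],s["moment"],s["clock"],r.as_matrix().round(3).tolist())
t=optics.get_image("top");S=optics.get_image("side")
cv2.imwrite("pics/c5.png",np.hstack([crop(t,200,170,100,130,4),crop(S,190,90,100,130,4)])[:,:,::-1])
E
```

```text
[0.44357686 0.25931147 0.14683987] 0.00949503817827535 107.38429427146912 [-0.02121825  0.57300495 -3.02866665] [ 0.05393323  0.17335526 -0.03384999] 4.2 [[-0.996, -0.089, 0.005], [-0.089, 0.996, 0.002], [-0.005, 0.002, -1.0]]
```

View pics/c5.png

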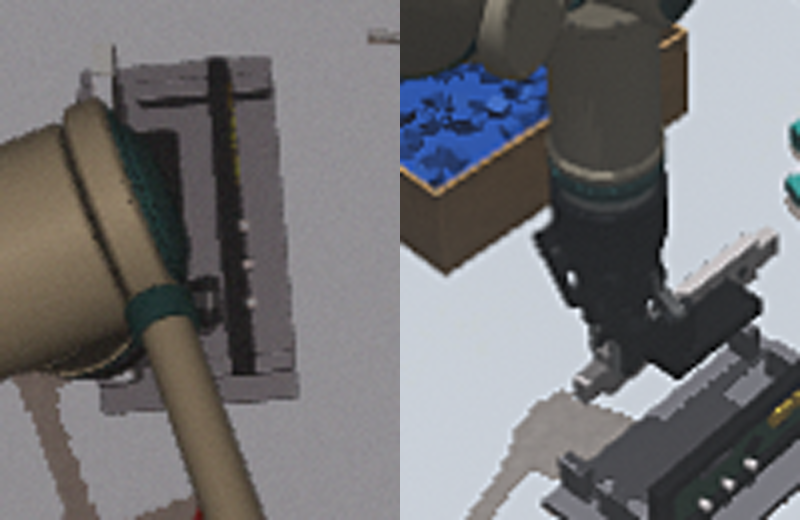

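The bar is held level (side crop, from (590,385) to (770,240)) with the handle sideways. Now I carry it to the free bench area and tilt it.

```bash
python3 - <<'E'
from h import *
pk=np.load("poses.npz")["pk"]; y=np.degrees(pk[2])+180
a=plan([.38,-.02,.14],down(y,35),10); a=plan([.38,-.02,.03],down(y,35),5,a)
E
```

```text
[0.86, -2.72, 0.04] [3.5, -0.0, -0.0]
[0.86, -2.71, 0.21] [3.5, -0.0, -0.0]
[0.86, -2.69, 0.37] [3.5, -0.0, -0.0]
[0.86, -2.67, 0.54] [3.5, -0.0, -0.0]
[0.86, -2.63, 0.7] [3.5, -0.0, -0.0]
[0.86, -2.58, 0.86] [3.5, -0.0, -0.0]
[0.86, -2.52, 1.01] [3.5, -0.0, -0.0]
[0.86, -2.46, 1.16] [3.5, -0.0, -0.0]
[0.86, -2.38, 1.31] [3.5, -0.0, -0.0]
[0.86, -2.3, 1.46] [3.5, -0.0, -0.0]
[0.0, 1.26, 1.8] [0.0, 0.0, 0.0]
[0.0, 1.26, 1.8] [0.0, 0.0, 0.0]
[0.0, 1.26, 1.8] [0.0, 0.0, 0.0]
[0.0, 1.26, 1.8] [0.0, 0.0, 0.0]
[0.0, 1.26, 1.8] [0.0, 0.0, 0.0]
```

Request:
servo_tool --pt "0.86 -2.72 0.04 3.5 0 0 1" --pt "0.86 -2.71 0.21 3.5 0 0 1" --pt "0.86 -2.69 0.37 3.5 0 0 1" --pt "0.86 -2.67 0.54 3.5 0 0 1" --pt "0.86 -2.63 0.7 3.5 0 0 1"

```text
clock: 4.8
position: [0.41, 0.1183, 0.1408]
ee_rot: [0.005, -0.044, 0.987, -0.153]
contact_force: [-0.2, 0.1, -3.9]
width: 0.0095
gripper_force: 107.6
```

Request:
servo_tool --pt "0.86 -2.58 0.86 3.5 0 0 1" --pt "0.86 -2.52 1.01 3.5 0 0 1" --pt "0.86 -2.46 1.16 3.5 0 0 1" --pt "0.86 -2.38 1.31 3.5 0 0 1" --pt "0.86 -2.3 1.46 3.5 0 0 1"

```text
clock: 5.3
position: [0.3795, -0.0205, 0.1388]
ee_rot: [0.012, -0.043, 0.953, -0.301]
contact_force: [-0.1, -0.4, -3.4]
width: 0.0099
gripper_force: 107.7
```

Request:
servo_tool --pt "0 1.26 1.8 0 0 0 1" --pt "0 1.26 1.8 0 0 0 1" --pt "0 1.26 1.8 0 0 0 1" --pt "0 0.8 1.2 0 0 0 1" --pt "0 0 0 0 0 0 1"

```text
clock: 5.8
position: [0.3787, -0.0202, 0.0574]
ee_rot: [0.01, -0.043, 0.953, -0.3]
contact_force: [-0.2, -0.1, -3.9]
width: 0.0095
gripper_force: 108.0
```

```bash
python3 - <<'E'
from h import *
pk=np.load("poses.npz")["pk"]; y=np.degrees(pk[2])+180
s,p,r=cur(); print(p,s["width"],s["gripper_force"],s["contact_force"],s["moment"],s["clock"],r.as_matrix().round(3).tolist())
plan([p[0],p[1],.026],down(y,35),5)
t=optics.get_image("top");S=optics.get_image("side")
cv2.imwrite("pics/c6.png",np.hstack([crop(t,260,170,130,130,3),crop(S,240,150,130,130,3)])[:,:,::-1])
E
```

```text
[ 0.37870886 -0.02017903  0.05738603] 0.00949787018026482 107.96313285827637 [-0.16326167 -0.11931373 -3.92712273] [ 0.53824637  0.25891964 -0.01002417] 5.8 [[-0.996, -0.077, 0.046], [-0.089, 0.816, -0.571], [0.006, -0.573, -0.82]]
[-0.0, 0.36, 0.51] [0.01, -0.06, 0.03]
[-0.0, 0.36, 0.51] [0.01, -0.06, 0.03]
[-0.0, 0.36, 0.51] [0.01, -0.06, 0.03]
[-0.0, 0.36, 0.51] [0.01, -0.06, 0.03]
[-0.0, 0.36, 0.51] [0.01, -0.06, 0.03]
```

View pics/c6.png

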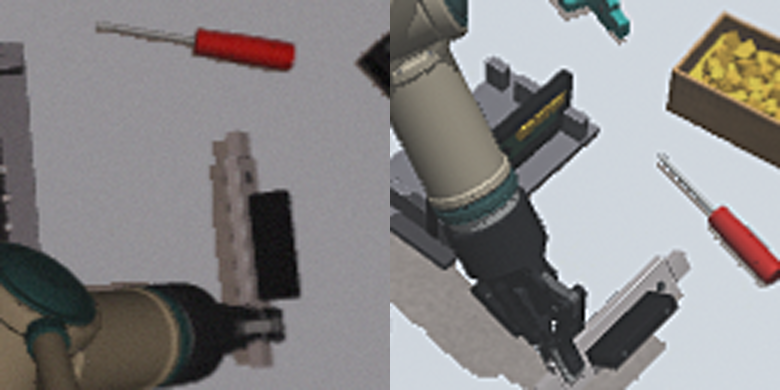

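The bar leans the right way (top crop: plate 235,140–265,360; handle 275,245 on the -y side), clear of everything. Now I lower it to contact.

Request:
servo_tool --pt "0 0.4 0.55 0 0 0 1" --pt "0 0.4 0.55 0 0 0 1" --pt "0 0.4 0.55 0 0 0 1" --pt "0 0.3 0.42 0 0 0 1" --pt "0 0.2 0.28 0 0 0 1"

```text
clock: 6.4
position: [0.3806, -0.0197, 0.0303]
ee_rot: [0.013, -0.043, 0.953, -0.3]
contact_force: [-0.0, 0.2, -3.5]
width: 0.01
gripper_force: 108.0
```

Request:
servo_tool --pt "0 0.12 0.16 0 0 0 1" --pt "0 0 0 0 0 0 1" --pt "0 0 0 0 0 0 1" --pt "0 0 0 0 0 0 1" --pt "0 0 0 0 0 0 1" --squeeze 30

```text
clock: 6.9
position: [0.3808, -0.0196, 0.029]
ee_rot: [0.014, -0.042, 0.953, -0.3]
contact_force: [-0.1, 0.4, -3.1]
width: 0.0099
gripper_force: 108.0
```

Request:
servo_tool --pt "0 0.1 0.15 0 0 0 1" --pt "0 0.08 0.12 0 0 0 1" --pt "0 0 0 0 0 0 1" --pt "0 0 0 0 0 0 1" --pt "0 0 0 0 0 0 1"

```text
clock: 7.4
position: [0.3808, -0.0197, 0.0256]
ee_rot: [0.013, -0.043, 0.953, -0.3]
contact_force: [1.5, -0.3, -3.6]
width: 0.0096
gripper_force: 108.0
```

Request:
servo_tool --pt "0 0.05 0.08 0 0 0 0.7" --pt "0 0 0 0 0 0 0.45" --pt "0 0 0 0 0 0 0.35" --pt "0 0 0 0 0 0 0.35" --pt "0 0 -0.6 0 0 0 0.35"

```text
clock: 7.9
position: [0.38, -0.0165, 0.0295]
ee_rot: [0.013, -0.043, 0.953, -0.301]
contact_force: [-0.2, 0.9, -1.2]
width: 0.0279
gripper_force: 0.3
```

Request:
servo_tool --pt "0 0 -1.0 0 0 0 0.35" --pt "0 0 -1.5 0 0 0 0.35" --pt "0 0 -2.5 0 0 0 0.35" --pt "0 0 -3 0 0 0 0.35" --pt "0 0 -3 0 0 0 0.35"

```text
clock: 8.4
position: [0.3742, 0.0475, 0.1213]
ee_rot: [0.013, -0.043, 0.953, -0.3]
contact_force: [1.0, 0.1, 0.5]
width: 0.0275
gripper_force: 0.0
```

Request:
servo_tool --pt "0 0 -2 -7 0 0 -0.2" --pt "0 0 -2 -7 0 0 -0.2" --pt "0 0 0 -7 0 0 -0.2" --pt "0 0 0 -7 0 0 -0.2" --pt "0 0 0 -7 0 0 -0.2"

```text
clock: 8.9
position: [0.3731, 0.0683, 0.1556]
ee_rot: [0.002, -0.046, 0.999, 0.003]
contact_force: [0.1, 0.1, -0.8]
width: 0.0512
gripper_force: 0.0
```

```bash
python3 - <<'E'
from h import *
s,p,r=cur(); print(p,s["width"],s["contact_force"],s["clock"],r.as_matrix().round(3).tolist())
t=optics.get_image("top");S=optics.get_image("side")
cv2.imwrite("pics/c7.png",np.hstack([crop(t,270,170,100,130,4),crop(S,290,180,100,130,4)])[:,:,::-1])
for n in("top","side"):
  for l in ("bar","handle"): print(n,l,[(round(d["p"],2),np.round(d["at"],1).tolist()) for d in finder.tip_of(l,n)][:4])
E
```

```text
[0.37306626 0.0683074  0.15560693] 0.05118648133950275 [ 0.08670075  0.05751406 -0.81642633] 8.9 [[-0.996, -0.092, 0.004], [-0.092, 0.996, 0.005], [-0.004, 0.005, -1.0]]
top bar [(0.87, [102.4, 296.7]), (0.82, [205.5, 136.1]), (0.72, [237.8, 327.8]), (0.61, [330.4, 252.0])]
top handle [(0.71, [100.8, 289.8]), (0.61, [202.1, 138.9]), (0.58, [228.7, 323.1])]
side bar [(0.93, [195.6, 248.3]), (0.85, [143.4, 166.2]), (0.58, [300.9, 145.3])]
side handle [(0.9, [151.3, 162.8]), (0.81, [192.7, 238.1]), (0.65, [294.9, 142.6]), (0.56, [311.0, 258.7])]
```

View pics/c7.png

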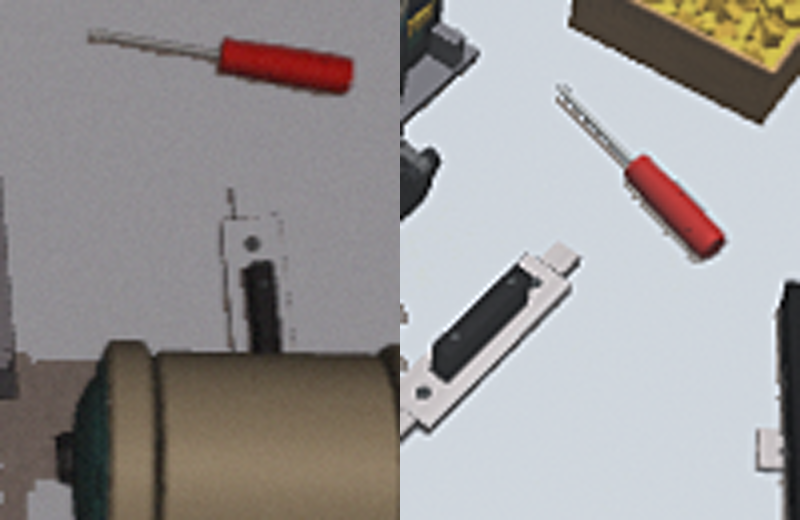

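The bar lies flat with its handle up (top crop: plate end 223–281, 216; side crop: handle 435–535, 260–375). Next I fit its pose.

```bash
cat > fb.py <<'E'
from h import *
import sys
tp=[((223,218),(-20,78,12)),((281,215),(20,78,12)),((245,266),(-8,45,46)),((275,262),(8,45,46))]
sp=[((572,288),(20,78,12)),((430,428),(20,-78,12)),((540,250),(-20,78,12)),((560,242),(-10,100,12)),((580,260),(10,100,12))]
To=np.array([a for a,_ in tp])/4.+[270,170]; So=(np.array([a for a,_ in sp])-[400,0])/4.+[290,180]
TP=np.array([b for _,b in tp])/1e3; SP=np.array([b for _,b in sp])/1e3
for o in ([("top",TP,To)],[("side",SP,So)],[("top",TP,To),("side",SP,So)]):
    f=lambda p:np.concatenate([(proj(n,T(p,P))-q).ravel() for n,P,q in o])
    r=least_squares(f,[.45,-.01,-1.5],loss='soft_l1'); print(r.x[:2].round(4),np.degrees(r.x[2]).round(2),f(r.x).round(1).tolist())
np.save("pb.npy",r.x); y=np.degrees(r.x[2])+180
a=plan([r.x[0],r.x[1],.13],down(y),5)
E
python3 fb.py
```

```text
[ 0.4411 -0.0007] -88.23 [-0.4, 0.2, 0.1, 0.5, 0.9, -0.8, -0.4, -0.0]
[ 0.4438 -0.0067] -85.57 [0.7, -0.7, -0.3, 0.1, -2.5, 0.9, 0.1, 0.2, 0.7, -0.5]
[ 0.4425 -0.0052] -85.63 [0.0, 0.1, 0.4, -0.2, 1.8, -1.2, 0.5, -0.6, -0.1, -0.8, -1.1, 0.0, -3.2, 0.9, -0.6, 0.1, -0.0, -0.5]
[-1.26, -1.59, 0.47] [-0.01, -0.01, 0.17]
[-1.27, -1.58, 0.47] [-0.01, -0.01, 0.17]
[-1.27, -1.58, 0.47] [-0.01, -0.01, 0.17]
[-1.28, -1.58, 0.47] [-0.01, -0.01, 0.17]
[-1.28, -1.57, 0.47] [-0.01, -0.01, 0.17]
```

Request:
servo_tool --pt "-1.26 -1.59 0.47 0 0 0.17 0" --pt "-1.27 -1.58 0.47 0 0 0.17 0" --pt "-1.27 -1.58 0.47 0 0 0.17 0" --pt "-1.28 -1.58 0.47 0 0 0.17 0" --pt "-1.28 -1.57 0.47 0 0 0.17 0"

```text
clock: 9.7
position: [0.4433, -0.0049, 0.1296]
ee_rot: [-0.001, -0.039, 0.999, -0.0]
contact_force: [0.5, 0.5, -0.2]
width: 0.0429
gripper_force: 0.0
```

Request:
servo_tool --pt "0 0 2.5 0 0 0 0" --pt "0 0 2.5 0 0 0 0" --pt "0 0 2 0 0 0 0" --pt "0 0 1.5 0 0 0 0" --pt "0 0 0.8 0 0 0 0"

```text
clock: 10.2
position: [0.4422, -0.005, 0.0357]
ee_rot: [-0.002, -0.038, 0.999, 0.0]
contact_force: [-0.3, 0.9, -0.4]
width: 0.0427
gripper_force: 0.0
```

```bash
python3 - <<'E'
from h import *
b=np.load("pb.npy"); s,p,r=cur(); print(p,s["width"],s["contact_force"],s["clock"],s["qpos"].round(2),r.as_matrix().round(3).tolist())
plan([b[0],b[1],.026],down(np.degrees(b[2])+180),1)
E
```

```text
[ 0.44217149 -0.0049957   0.03566028] 0.04270669973500113 [-0.28801746  0.93722714 -0.37148491] 10.2 [-0.17  0.31  2.07 -0.    0.77 -1.82] [[-0.997, -0.077, -0.003], [-0.077, 0.997, 0.0], [0.003, 0.0, -1.0]]
[-0.03, -0.02, 0.97] [0.02, -0.17, 0.03]
```

Request:
servo_tool --pt "0 0 0.6 0 0 0 0" --pt "0 0 0.35 0 0 0 0.3" --pt "0 0 0 0 0 0 0.7" --pt "0 0 0 0 0 0 1" --pt "0 0 0 0 0 0 1" --squeeze 40

```text
clock: 10.7
position: [0.4428, -0.0062, 0.0279]
ee_rot: [0.0, -0.037, 0.999, -0.0]
contact_force: [0.5, -0.1, -3.2]
width: 0.0152
gripper_force: 39.9
```

Request:
servo_tool --pt "0 0 0 0 0 0 1" --pt "0 0 0 0 0 0 1" --pt "0 0 0 0 0 0 1" --pt "0 0 0 0 0 0 1" --pt "0 0 0 0 0 0 1" --squeeze 110

```text
clock: 11.2
position: [0.4431, -0.0062, 0.028]
ee_rot: [0.0, -0.037, 0.999, -0.0]
contact_force: [-1.1, 0.3, 3.2]
width: 0.0141
gripper_force: 108.0
```

Request:
servo_tool --pt "0 0 -1 0 0 0 1" --pt "0 0 -2 0 0 0 1" --pt "0 0 -4 0 0 0 1" --pt "0 0 -4 0 0 0 1" --pt "0 0 -4 0 0 0 1"

```text
clock: 11.7
position: [0.442, -0.0059, 0.1792]
ee_rot: [-0.001, -0.037, 0.999, 0.0]
contact_force: [0.9, 0.2, -3.7]
width: 0.0141
gripper_force: 107.5
```

```bash
python3 - <<'E'
from h import *
f=np.load("poses.npz")["pf"]; s,p,r=cur(); print(p,s["width"],s["gripper_force"],s["contact_force"],s["moment"],s["clock"],r.as_matrix().round(3).tolist())
e=T(f,[-.016,0,0]); print("entry",e)
R1=down(np.degrees(f[2])); mid=r*R.from_euler('z',71,degrees=True)
pm=(p+[e[0],e[1],.17])/2
a=plan(pm,mid,10); plan([e[0],e[1],.17],R1,10,a)
E
```

```text
[ 0.44196284 -0.00594502  0.1791733 ] 0.014124927851783545 107.46495723724365 [ 0.92959258  0.19468281 -3.73569382] [-0.03405515 -0.04823317  0.01128618] 11.7 [[-0.997, -0.074, -0.001], [-0.074, 0.997, 0.0], [0.001, 0.0, -1.0]]
entry [ 0.56495404 -0.24672726  0.        ]
[-0.52, -1.25, 0.04] [0.0, -0.0, 7.1]
[-0.67, -1.17, 0.04] [-0.0, -0.0, 7.1]
[-0.81, -1.08, 0.04] [0.0, -0.0, 7.1]
[-0.94, -0.97, 0.04] [0.0, -0.0, 7.1]
[-1.05, -0.85, 0.04] [-0.0, -0.0, 7.1]
[-1.15, -0.71, 0.04] [-0.0, -0.0, 7.1]
[-1.23, -0.56, 0.04] [-0.0, -0.0, 7.1]
[-1.29, -0.41, 0.04] [-0.0, -0.0, 7.1]
[-1.33, -0.24, 0.04] [0.0, -0.0, 7.1]
[-1.35, -0.08, 0.04] [0.0, 0.0, 7.1]
[-1.35, 0.09, 0.04] [-0.01, -0.0, 7.16]
[-1.33, 0.26, 0.04] [-0.01, -0.0, 7.16]
[-1.28, 0.42, 0.04] [-0.01, -0.0, 7.16]
[-1.22, 0.58, 0.04] [-0.01, -0.0, 7.16]
[-1.14, 0.73, 0.04] [-0.01, -0.0, 7.16]
[-1.04, 0.86, 0.05] [-0.01, -0.0, 7.16]
[-0.93, 0.99, 0.05] [-0.01, -0.0, 7.16]
[-0.8, 1.09, 0.05] [-0.01, -0.0, 7.16]
[-0.65, 1.18, 0.05] [-0.01, -0.0, 7.16]
[-0.5, 1.26, 0.05] [-0.01, -0.0, 7.16]
```

Request:
servo_tool --pt "-0.52 -1.25 0.04 0 0 7.1 1" --pt "-0.67 -1.17 0.04 0 0 7.1 1" --pt "-0.81 -1.08 0.04 0 0 7.1 1" --pt "-0.94 -0.97 0.04 0 0 7.1 1" --pt "-1.05 -0.85 0.04 0 0 7.1 1"

```text
clock: 12.2
position: [0.4729, -0.0666, 0.1756]
ee_rot: [-0.001, 0.272, 0.962, 0.0]
contact_force: [0.3, -0.1, -4.1]
width: 0.0142
gripper_force: 107.7
```

Request:
servo_tool --pt "-1.15 -0.71 0.04 0 0 7.1 1" --pt "-1.23 -0.56 0.04 0 0 7.1 1" --pt "-1.29 -0.41 0.04 0 0 7.1 1" --pt "-1.33 -0.24 0.04 0 0 7.1 1" --pt "-1.35 -0.08 0.04 0 0 7.1 1"

```text
clock: 12.7
position: [0.5038, -0.1267, 0.1735]
ee_rot: [-0.001, 0.552, 0.834, -0.0]
contact_force: [0.3, 0.1, -3.6]
width: 0.0145
gripper_force: 107.7
```

Request:
servo_tool --pt "-1.35 0.09 0.04 0 0 7.16 1" --pt "-1.33 0.26 0.04 0 0 7.16 1" --pt "-1.28 0.42 0.04 0 0 7.16 1" --pt "-1.22 0.58 0.04 0 0 7.16 1" --pt "-1.14 0.73 0.04 0 0 7.16 1"

```text
clock: 13.2
position: [0.5346, -0.1868, 0.1714]
ee_rot: [-0.001, 0.782, 0.624, -0.0]
contact_force: [0.7, 0.2, -3.7]
width: 0.0142
gripper_force: 107.7
```

Request:
servo_tool --pt "-1.04 0.86 0.05 0 0 7.16 1" --pt "-0.93 0.99 0.05 0 0 7.16 1" --pt "-0.8 1.09 0.05 0 0 7.16 1" --pt "-0.65 1.18 0.05 0 0 7.16 1" --pt "-0.5 1.26 0.05 0 0 7.16 1"

```text
clock: 13.7
position: [0.5654, -0.247, 0.1688]
ee_rot: [-0.001, 0.936, 0.353, -0.001]
contact_force: [-0.4, 0.2, -2.9]
width: 0.0141
gripper_force: 107.7
```

```bash
cat > st.py <<'E'
from h import *
f=np.load("poses.npz")["pf"]; s,p,r=cur(); 
lp=R.from_euler('z',-f[2]).apply(p-[f[0],f[1],0]); 
print("fix frame",lp.round(4),"w",round(s["width"],4),"F",R.from_euler('z',-f[2]).apply(s["contact_force"]).round(1),"M",R.from_euler('z',-f[2]).apply(s["moment"]).round(2),s["clock"],"q6",s["qpos"][5].round(2))
M=(R.from_euler('z',-f[2])*r).as_matrix(); print(M.round(4).tolist())
E
python3 st.py
```

```text
fix frame [-0.0155  0.0002  0.1688] w 0.0141 F [-0.4 -0.2 -2.9] M [0.   0.01 0.02] 13.7 q6 0.32
[[0.0047, 1.0, -0.0019], [1.0, -0.0047, -0.0005], [-0.0005, -0.0018, -1.0]]
```

Request:
servo_tool --pt "0 0 1.5 0 0 0 1" --pt "0 0 1.5 0 0 0 1" --pt "0 0 1.5 0 0 0 1" --pt "0 0 0.9 0 0 0 1" --pt "0 0 0 0 0 0 1"

```text
clock: 14.2
position: [0.5646, -0.2461, 0.1135]
ee_rot: [-0.002, 0.935, 0.356, -0.001]
contact_force: [0.2, 0.0, -3.4]
width: 0.0143
gripper_force: 107.8
```

```bash
python3 st.py; python3 - <<'E'
from h import *
f=np.load("poses.npz")["pf"]; s,p,r=cur(); M=r.as_matrix(); a=np.arctan2(M[1,1],M[0,1]); b=[p[0],p[1],a]; z=p[2]-.022
Pl=np.array([(-20,-78,6),(20,-78,6),(20,78,6),(-20,78,6)])/1e3; T1=np.array([(-10,78,6),(-10,100,6),(10,100,6),(10,78,6)])/1e3
L=np.array([(2,105,78),(47,105,78),(47,83,78),(2,83,78)])/1e3
t=optics.get_image("top");S=optics.get_image("side"); o=[]; k=4
for n,im,(c,r0) in(("top",t,(380,140)),("side",S,(365,210))):
    A=np.ascontiguousarray(crop(im,c,r0,100,130,k)[:,:,::-1])
    for P,col,pp,dz in ((Pl,(0,0,255),b,z),(T1,(0,0,255),b,z),(T1*[1,-1,1],(0,0,255),b,z),(L,(0,255,0),f,0),(L*[1,-1,1],(0,255,0),f,0)):
        q=((proj(n,T(pp,P)+[0,0,dz])-[c,r0]+.5)*k).astype(np.int32); cv2.polylines(A,[q],True,col,1)
    o.append(A)
cv2.imwrite("pics/c8.png",np.hstack(o))
E
```

```text
fix frame [-1.670e-02  1.000e-04  1.135e-01] w 0.0143 F [ 0.1  0.1 -3.4] M [ 0.04 -0.01  0.02] 14.2 q6 0.32
[[-0.0004, 1.0, -0.0041], [1.0, 0.0004, -0.0012], [-0.0012, -0.0041, -1.0]]
```

View pics/c8.png

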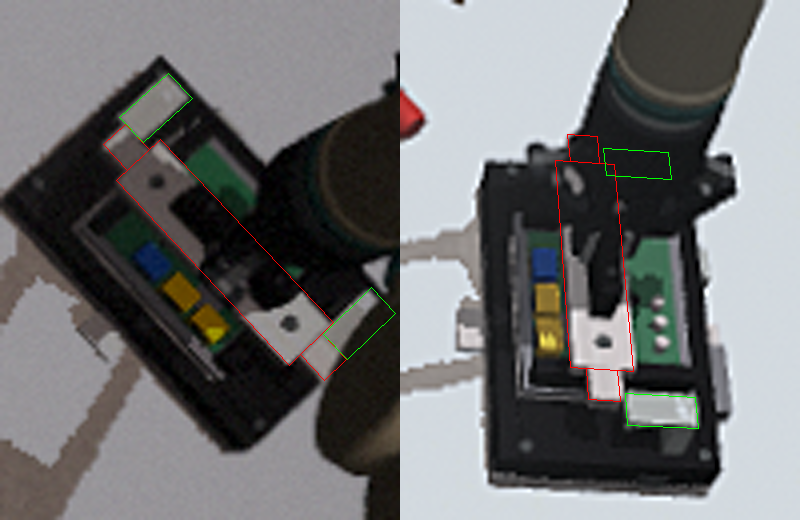

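The red model outline of the held bar matches its visible plate and tongues (side: tongue at 605,385; top: corners 158,143 and 290,362). The green lip outlines sit on the hooks. The bar is at entry and aligned, so I press down.

Request:
servo_tool --pt "0 0 1.0 0 0 0 1" --pt "0 0 0.8 0 0 0 1" --pt "0 0 0.5 0 0 0 1" --pt "0 0 0.5 0 0 0 1" --pt "0 0 0.5 0 0 0 1"

```text
clock: 14.8
position: [0.5657, -0.2467, 0.0827]
ee_rot: [-0.0, 0.935, 0.356, -0.0]
contact_force: [-2.8, 1.3, 6.0]
width: 0.0142
gripper_force: 109.2
```

```bash
python3 st.py
```

```text
fix frame [-0.0155  0.0005  0.0827] w 0.0142 F [-2.8 -1.2  6. ] M [-0.14  0.6  -0.09] 14.8 q6 0.32
[[-0.0004, 1.0, -0.0002], [1.0, 0.0004, 0.0], [0.0, -0.0002, -1.0]]
```

Request:
servo_tool --pt "0 0 0.2 0 0 0 1" --pt "0 0 0.15 0 0 0 1" --pt "0 0 0 0 0 0 1" --pt "0 0 0 0 0 0 1" --pt "0 0 0 0 0 0 1"

```text
clock: 15.3
position: [0.5657, -0.2467, 0.0798]
ee_rot: [0.0, 0.935, 0.356, 0.0]
contact_force: [-3.3, 1.5, 6.9]
width: 0.0142
gripper_force: 109.3
```

```bash
python3 st.py
```

```text
fix frame [-0.0155  0.0005  0.0798] w 0.0142 F [-3.3 -1.5  6.9] M [-0.28  0.67 -0.07] 15.3 q6 0.32
[[-0.0005, 1.0, 0.0001], [1.0, 0.0005, 0.0001], [0.0001, 0.0001, -1.0]]
```

Request:
servo_tool --pt "0 0.6 0 0 0 0 1" --pt "0 0.7 0 0 0 0 1" --pt "0 0.7 0 0 0 0 1" --pt "0 0.6 0 0 0 0 1" --pt "0 0 0 0 0 0 1"

```text
clock: 15.8
position: [0.5826, -0.2653, 0.0794]
ee_rot: [-0.001, 0.935, 0.356, -0.0]
contact_force: [-3.6, 3.7, 7.1]
width: 0.014
gripper_force: 109.4
```

```bash
python3 st.py
```

```text
fix frame [0.0096 0.0008 0.0794] w 0.014 F [-5.2 -0.2  7.1] M [-0.04  0.84 -0.01] 15.8 q6 0.31
[[-0.0002, 1.0, -0.0026], [1.0, 0.0002, 0.0004], [0.0004, -0.0026, -1.0]]
```

Passing under the nibs freely. I continue to the seat.

Request:
servo_tool --pt "0 0.4 0 0 0 0 1" --pt "0 0.4 0 0 0 0 1" --pt "0 0.25 0 0 0 0 1" --pt "0 0 0 0 0 0 1" --pt "0 0 0 0 0 0 1"

```text
clock: 16.3
position: [0.589, -0.2725, 0.0795]
ee_rot: [-0.002, 0.935, 0.356, -0.001]
contact_force: [-4.2, 4.2, 7.6]
width: 0.0145
gripper_force: 109.4
```

```bash
python3 st.py
```

```text
fix frame [0.0192 0.0008 0.0795] w 0.0145 F [-6.  -0.4  7.6] M [-0.03  1.09  0.03] 16.3 q6 0.3
[[-0.0004, 1.0, -0.0037], [1.0, 0.0004, 0.0003], [0.0003, -0.0037, -1.0]]
```

Request:
servo_tool --pt "0 0.2 0 0 0 0 1" --pt "0 0.1 0 0 0 0 1" --pt "0 0 0 0 0 0 1" --pt "0 0 0 0 0 0 1" --pt "0 0 0 0 0 0 1"

```text
clock: 16.8
position: [0.5907, -0.2744, 0.0794]
ee_rot: [-0.002, 0.935, 0.356, -0.001]
contact_force: [-4.8, 5.5, 6.9]
width: 0.0139
gripper_force: 109.4
```

```bash
python3 st.py
```

```text
fix frame [0.0217 0.0008 0.0794] w 0.0139 F [-7.3  0.1  6.9] M [-0.02  1.2   0.01] 16.8 q6 0.3
[[-0.0004, 1.0, -0.0045], [1.0, 0.0004, 0.0002], [0.0002, -0.0045, -1.0]]
```

Request:
servo_tool --pt "0 0 -0.2 0 0 0 1" --pt "0 0 -0.2 0 0 0 1" --pt "0 0 -0.15 0 0 0 1" --pt "0 0 0 0 0 0 1" --pt "0 0 0 0 0 0 1"

```text
clock: 17.3
position: [0.591, -0.2747, 0.0846]
ee_rot: [-0.002, 0.935, 0.356, -0.0]
contact_force: [-4.5, 3.3, 5.0]
width: 0.0141
gripper_force: 109.3
```

```bash
python3 st.py
```

```text
fix frame [0.0222 0.0008 0.0846] w 0.0141 F [-5.5 -1.1  5. ] M [-0.03  0.98 -0.06] 17.3 q6 0.3
[[-0.0004, 1.0, -0.0036], [1.0, 0.0004, 0.0003], [0.0003, -0.0036, -1.0]]
```

Request:
servo_tool --pt "0 0 -0.15 0 0 0 1" --pt "0 0 -0.1 0 0 0 1" --pt "0 0 0 0 0 0 1" --pt "0 0 0 0 0 0 1" --pt "0 0 0 0 0 0 1"

```text
clock: 17.8
position: [0.591, -0.2747, 0.0861]
ee_rot: [-0.002, 0.935, 0.356, -0.001]
contact_force: [-2.7, 5.6, 0.8]
width: 0.014
gripper_force: 109.2
```

```bash
python3 st.py
```

```text
fix frame [0.0222 0.0009 0.0861] w 0.014 F [-6.   1.7  0.8] M [0.14 0.92 0.02] 17.8 q6 0.3
[[-0.0003, 1.0, -0.0043], [1.0, 0.0003, 0.0002], [0.0002, -0.0043, -1.0]]
```

Request:
servo_tool --pt "0 -0.15 0 0 0 0 1" --pt "0 0 0 0 0 0 1" --pt "0 0 0 0 0 0 1" --pt "0 0 0 0 0 0 0.7" --pt "0 0 0 0 0 0 0.4" --squeeze 25

```text
clock: 18.3
position: [0.5918, -0.2763, 0.0866]
ee_rot: [0.001, 0.935, 0.356, 0.0]
contact_force: [0.6, -0.4, 0.1]
width: 0.0254
gripper_force: 0.0
```

Request:
servo_tool --pt "0 0 0 0 0 0 0.2" --pt "0 0 0 0 0 0 0" --pt "0 0 0 0 0 0 0" --pt "0 0 -1 0 0 0 0" --pt "0 0 -2 0 0 0 0"

```text
clock: 18.8
position: [0.5903, -0.275, 0.1161]
ee_rot: [-0.001, 0.935, 0.356, -0.001]
contact_force: [0.3, 0.2, 0.8]
width: 0.0429
gripper_force: 0.0
```

Request:
servo_tool --pt "0 0 -3 0 0 0 0" --pt "0 0 -4 0 0 0 0" --pt "0 -3 -4 0 0 0 0" --pt "0 -4 -2 0 0 0 0" --pt "0 -4 0 0 0 0 0"

```text
clock: 19.3
position: [0.5194, -0.1937, 0.2515]
ee_rot: [0.004, 0.935, 0.355, 0.003]
contact_force: [0.3, -0.3, 0.4]
width: 0.0423
gripper_force: 0.0
```

Request:
servo_tool --pt "0 -4 0 0 0 0 0" --pt "0 -4 0 0 0 0 0" --pt "0 -4 0 0 0 0 0" --pt "0 -4 0 0 0 0 0" --pt "0 0 0 0 0 0 0"

```text
clock: 19.8
position: [0.4077, -0.0703, 0.2476]
ee_rot: [-0.001, 0.934, 0.357, -0.0]
contact_force: [0.9, 1.0, -0.4]
width: 0.0426
gripper_force: 0.0
```

```bash
python3 st.py; python3 - <<'E'
from h import *
f=np.load("poses.npz")["pf"]
for n in("top","side"):
    im=optics.get_image(n); cv2.imwrite(f"pics/end_{n}.png",im[:,:,::-1]); g=cv2.cvtColor(im,cv2.COLOR_RGB2GRAY)
    print(n,"pred handle",proj(n,T(f,[.02,0,.087])).round(1),"pred bar",proj(n,T(f,[.02,0,.064])).round(1))
    for l in("bar","handle"): print(l,[(round(d["p"],2),np.round(d["at"],1).tolist()) for d in finder.tip_of(l,n)][:5])
    # brightness profile across bar (fixture x) on bare plate at y=+-65, z=70 (bar top)
    xs=np.arange(-20,62,4)
    for y in(.065,-.065,):
        q=proj(n,T(f,np.c_[xs/1e3,0*xs+y,0*xs+.07])).round().astype(int); print(y,[int(g[v,u]) for u,v in q])
E
```

```text
fix frame [-0.2523 -0.0004  0.2476] w 0.0426 F [-0.2  1.4 -0.4] M [-0.   -0.03  0.05] 19.8 q6 0.5
[[-0.003, 1.0, -0.0018], [1.0, 0.003, 0.0003], [0.0003, -0.0018, -1.0]]
top pred handle [[444.2 193.7]] pred bar [[440.6 195.4]]
bar [(0.93, [207.5, 135.1]), (0.87, [439.2, 196.5]), (0.85, [239.3, 331.7]), (0.75, [103.7, 299.0])]
handle [(0.94, [445.4, 194.4]), (0.9, [203.7, 143.2]), (0.75, [102.6, 285.8]), (0.73, [228.9, 322.9])]
0.065 [16, 19, 21, 17, 30, 104, 139, 144, 141, 144, 55, 75, 131, 141, 136, 133, 26, 12, 13, 80, 129]
-0.065 [49, 65, 74, 83, 72, 61, 139, 141, 144, 142, 136, 137, 142, 140, 141, 132, 17, 6, 11, 114, 143]
side pred handle [[426.  278.3]] pred bar [[424.  283.1]]
bar [(0.9, [421.4, 282.2]), (0.88, [141.4, 162.9]), (0.85, [303.8, 144.0]), (0.59, [191.8, 247.4])]
handle [(0.97, [192.3, 241.2]), (0.9, [148.7, 161.7]), (0.76, [294.6, 140.3]), (0.55, [429.6, 275.2])]
0.065 [37, 36, 35, 35, 36, 30, 219, 205, 199, 205, 160, 44, 15, 11, 7, 128, 47, 30, 27, 26, 8]
-0.065 [32, 31, 32, 29, 30, 31, 110, 208, 199, 206, 214, 212, 206, 204, 202, 214, 0, 20, 30, 27, 17]
```

The bar's plate spans fixture x of about 2–42 mm at both ends in both views. It is seated, parallel and under the lips, and the arm is clear.

```bash
python3 -c "
from rig import manip
print(manip.sign_off())"
```

```text
the job is handed in; nothing more can be done
None
```

The fixture is closed and handed in at about 20 s on the robot's clock: the bar is trapped under both hooks and holds the nest down, the gripper is clear, and I did not touch the spare board, carton or screwdriver.

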